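# Open the gauge-pin canister

## Robot

A 7-joint arm with a two-finger parallel gripper is mounted at the origin on the work surface. World frame = base frame: x ahead of the robot, y to its left, z up, the work surface at z = 0. Lengths are in m, angles in rad, forces in N, time in s.
With the tool pointing down it reaches from about 0.4 to 0.875 m from the base axis. Payload 19.3 kg.
Tool frame: the origin (TCP) lies between the finger pads; the fingertips stand 17 mm ahead of it and the grasp point (between the pads) lies 2 mm behind it (bot.finger_overhang is the distance from the TCP to the fingertips, in m); z points along the fingers, y is the line along which they close (so a half turn about z gives the same grasp; the last joint's range is limited). The gripper opens to 85 mm and grips with 20 to 120 N. Pads are 22 mm wide; open, the fingers measure 114 mm over their backs; the gripper's body (76 mm by 85 mm) begins 54 mm behind the grasp point. The pads swing forward as they close: fully open they stand 13 mm farther back than shut.
Start: joints at [1.1, 0.521, -0.036, 1.599, 0.021, 1.021, -0.113], TCP at [0.244, -0.575, 0.222] pointing down, gripper open.
Joint ranges: [-2.91, 2.91], [-0.3, 2.13], [-1.5, 1.42], [0.17, 2.43], [-1.26, 4.41], [0.16, 1.93], [-2.52, 2.52]. Speed limits (rad/s): [1.89, 1.89, 2.39, 2.39, 3.01, 3.01, 3.01].

## Interface

Orientations are given as [roll, pitch, yaw] about the fixed x, y, z axes, in that order (R = Rz(yaw) Ry(pitch) Rx(roll)).
In Python, from workcell import observe, grab_frame, bot gives the robot as it stands.
- The arm moves only by the shell command python3 -m crank 'ROWS' [FORCE]. ROWS is a JSON object of lists of equal length, an entry for each row: "linear": the shift along the world's x, y, z each as a share of 0.25 m, from -1 to 1, a list of three; "delta_rot": the turn, a rotation vector about the world's x, y, z each as a share of 30 degrees, from -1 to 1, a list of three; "fingers": the opening, from -1 (shut) to 1 (fully open). In form: {"linear": [[dx, dy, dz], ...], "delta_rot": [[rx, ry, rz], ...], "fingers": [fingers, ...]}. A call has 1 to 5 rows; each row is the pose to reach, as a shift and turn from the pose commanded when the call began; what a row does not reach only later rows make up. A row lasts 1/10 s, in which the tool goes at most 50 mm and 8.59 degrees, less where a joint would pass 70% of its speed; a pose out of reach is approached as far as the arm can. A call with a number of a shift or a turn outside -1 to 1 is refused whole. A call with a gripper value outside its range is refused whole. The fingers move at their own pace and stop on an object; FORCE is the grip in N (left out, the last holds). Time passes only in rows, so rows that repeat a pose let the fingers close. It gives the time, the measured TCP pose, the force, the opening and the grip force at its end, in the units of the state.
- observe(): the state, without advancing time (a new reading comes with each control period).
- grab_frame(name): name is "scene" or "top"; returns a dict with "image" (400x640x3 uint8, red, green, blue), "mtx" (3x3 intrinsics, pixels), "xyz" and "orientation" of the camera in the world. Camera axes: x right, y down, z forward; pixel columns grow to the right and rows downward; lengths in m; the calibration is good to about 2 mm. A picture is of the moment at which its call begins. There is no depth.
- bot.job_done(): hands the job in; it is judged then, once.
The state is a dict: "clock": time; "qpos": joint angles; "qd": joint speeds; "joint_efforts": joint torques, N m; "position": TCP position; "tool_rot": TCP orientation; "force": force on the tool from outside, world axes, zero at the start; "moment": the same for the moment, N m; "grip_width": finger opening in m; "finger_force": force on a finger pad.
Only numpy, scipy, OpenCV 4.12 (cv2) and the standard library are available. Lean on these libraries where they do the work, as an engineer would, in place of code of your own. Each camera call takes 0.05 s, during which the arm holds its last target. There are 200 camera calls.

## Task

On this inspection bench two small grey canisters of gauge pins are bolted down. Unscrew the lid that has the straight bar grip (anticlockwise seen from above; the coarse thread lets go after roughly a quarter turn), lift it off and set it down, right way up, in the shallow steel tray without dropping it. Leave the other canister, the one with the round knob, closed.

Things in the scene. Friction and masses are not known exactly. Their poses are not given: they have to be found in the camera images.
- canister: Canister to open, fixed: grey, 72 mm across, 70 mm high, on a 90 mm square foot; threaded neck above, 48 mm wide, to 92 mm high. Origin: underside centre, z up. Lid yaw minus its yaw: -12 to +8 deg screwed on (starts); lifts straight off at 55 to 105; hard stop at 110. Anticlockwise from above = positive yaw; from any start a turn of 70 to 95 deg frees it, in one grasp.
- bar_lid: Its loose aluminium lid, 0.13-0.25 kg, 70 mm across, 24 mm high; on its flat top a dark upright bar 50 mm long (lid x), 14 thick (y), 30 high. Origin: centre of the skirt's lower rim, z up (bar top 54 mm above it); 72 mm above the bench when on. Turns with light friction, no need to raise it while turning, 1 to 4 mm vertical play; once free, lift 30 mm straight up to clear the neck.
- tray: Shallow open tray of plain steel, 150 by 150 mm outside, 12 mm high, walls and floor 4 mm thick, fixed to the bench. Origin: centre of its underside, on the bench, z up. The lid set down in it has its origin 4 mm above this one.
- knob_lid: Lid of the other canister, to be left on: same size and height as the first, but with a round knob 32 mm across on top instead of the bar. Origin: centre of the skirt's lower rim, 72 mm above the bench.
There are look-alikes about, which are no part of the job. What is shaped like the bar_lid but purple or yellow is not meant.

How it is judged:
On the way:
1. the bar lid is unscrewed: turned at least 46 degrees from the thread's zero while still sitting on the canister's neck (angle between the x axis of bar_lid and the x axis of canister, either way round above 0.8 rad and horizontal distance between bar_lid and canister below 0.012 m and z of bar_lid in the frame of canister below 0.085 m), for 0.05 s.
At the end, for the whole second after the job is handed in: The bar lid lies at rest in the tray, right way up (within 6 degrees), on its floor, its centre within 60 mm of the tray's centre; the knob lid is still on its canister (moved less than 15 mm) (horizontal distance between bar_lid and tray below 0.06 m and z of bar_lid in the frame of tray below 0.012 m and angle between bar_lid's own z axis and vertical below 0.1 rad and linear speed of bar_lid below 0.02 m/s and distance of knob_lid from where it was at the start of the episode below 0.015 m); the robot touches nothing.
It fails at once if the knob lid is taken off (moved over 15 mm) (distance of knob_lid from where it was at the start of the episode above 0.015 m).
It fails at once if the bar lid is dropped: let go more than 30 mm above the tray's floor (horizontal distance between bar_lid and canister above 0.04 m and height (world z) of bar_lid above 0.034 m and contact force between the fingers and bar_lid below 0.05 N).
It also fails if it takes over 48 s, if anything falls off the work surface, if the arm or the gripper's body presses on something with over 40 N, if the wrist force passes 120 N, or if a joint passes its speed limit or range.

## Working session

There is one attempt and no reset: what is moved stays moved. The work goes in short steps, Python scripts to look and compute and a shell command to move; the robot and the scene stay as the last step left them, time stands still between calls to the robot, and variables do not carry over. Pictures are saved under pics/ and viewed, at most 10 in all, crops included, and the job is handed in when it is done.

```bash
mkdir -p pics; cat > h.py <<'E'
import numpy as np,cv2
from scipy.spatial.transform import Rotation as R
from workcell import observe,grab_frame,bot
def ray(f,u,v,z):
    K=np.array(f["mtx"]);o=np.array(f["orientation"])
    M=o if o.shape==(3,3) else R.from_euler('xyz',o).as_matrix()
    d=M@np.linalg.solve(K,[u,v,1]);c=np.array(f["xyz"])
    return c+d*(z-c[2])/d[2]
E
python3 - <<'E'
from h import *
for n in("scene","top"):
    f=grab_frame(n);cv2.imwrite(f"pics/{n}0.png",f["image"][:,:,::-1]);print(n,f["mtx"],f["xyz"],f["orientation"])
print(observe())
E
```

```text
scene [[403.57633604   0.         315.38004346]
 [  0.         403.57633604 198.21442664]
 [  0.           0.           1.        ]] [1.14141391 0.13740945 0.72786595] [-2.42796269 -0.0030454   1.77711365]
top [[487.18401505   0.         320.86971587]
 [  0.         487.18401505 202.87866794]
 [  0.           0.           1.        ]] [ 0.43344845 -0.01343748  1.14473939] [-3.02344726  0.00321405 -1.58725047]
{'clock': 0.1, 'qpos': array([ 1.09979467,  0.5219598 , -0.03633513,  1.59991015,  0.02121461,
        1.02109593, -0.11282902]), 'qd': array([-7.94148455e-04, -1.96992442e-03, -2.24929616e-04, -9.25601801e-04,
        9.04935840e-05,  3.65000944e-04, -4.57156799e-04]), 'joint_efforts': array([ 5.23479714e-03, -9.28478479e+01,  1.98464312e+00, -3.70527899e+01,
        1.81988196e-02,  5.34072344e-03,  1.29288401e-04]), 'position': array([ 0.24370476, -0.57521301,  0.22109448]), 'tool_rot': array([-3.14060783e+00,  7.63679354e-05,  4.00775263e-01]), 'force': array([-0.05434073,  0.21610431, -0.49717141]), 'moment': array([-0.02041072, -0.00985079,  0.0016141 ]), 'finger_force': 0.0, 'grip_width': 0.08545564203458979}
```

View pics/top0.png

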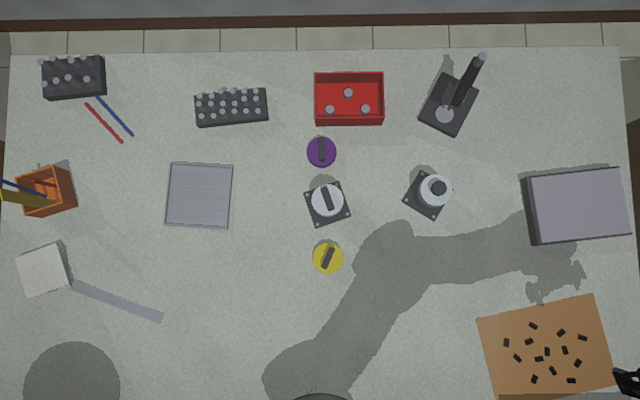

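View pics/scene0.png

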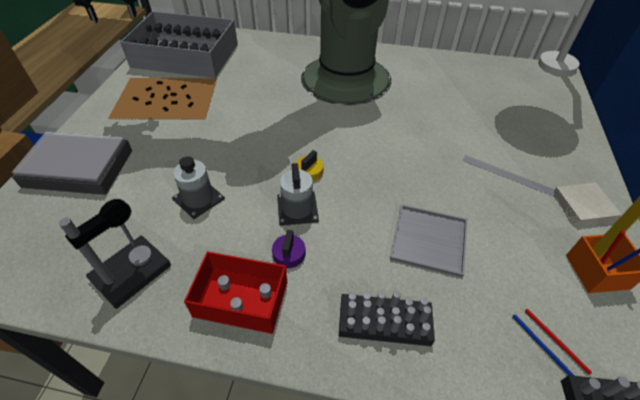

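Top view: grey bar lid at about (326,200), between the purple (321,152) and yellow (328,257) look-alikes. The tray is at (198,195) and the knob lid at (433,188). The scene view agrees.

```bash
python3 - <<'E'
from h import *
f=grab_frame("top");im=f["image"];g=cv2.cvtColor(im,cv2.COLOR_RGB2GRAY)
x0,y0=296,170
c=g[y0:y0+65,x0:x0+62]
def comps(m):
    n,l,s,ce=cv2.connectedComponentsWithStats(m.astype(np.uint8));return n,l,s,ce
yy,xx=np.mgrid[:65,:62]
lid=((xx+x0-326)**2+(yy+y0-201)**2<16**2)
m=(c<110)&lid
n,l,s,ce=comps(m);i=1+np.argmax(s[1:,4])
p=np.argwhere(l==i)[:,::-1]+[x0,y0];r=cv2.minAreaRect(p.astype(np.float32));b=cv2.boxPoints(r)
print("bar",r,ray(f,*r[0],.126))
w=np.array([ray(f,*q,.126)[:2] for q in p]);C=np.cov(w.T);e,v=np.linalg.eigh(C)
print("yaw",np.degrees(np.arctan2(v[1,1],v[0,1])),w.mean(0),np.sqrt(12*e))
# bright lid
m=(c>150)&((xx+x0-326)**2+(yy+y0-201)**2<24**2)
n,l,s,ce=comps(m);i=1+np.argmax(s[1:,4]);p=np.argwhere(l==i)[:,::-1]+[x0,y0]
o,rad=cv2.minEnclosingCircle(p.astype(np.float32));print("lid",o,rad,ray(f,*o,.096))
# tray
t=im[150:240,150:245];hsv=cv2.cvtColor(t,cv2.COLOR_RGB2HSV);print(t[45,48],t[5,5])
m=(hsv[...,0]>100)&(hsv[...,0]<140)
n,l,s,ce=comps(m);i=1+np.argmax(s[1:,4]);p=np.argwhere(l==i)[:,::-1]+[150,150];r=cv2.minAreaRect(p.astype(np.float32));print("tray",r,ray(f,*r[0],.012))
for n_,u,v,z in(("purple",321,152,.024),("yellow",328,257,.024),("knob",435,187,.12)):print(n_,ray(f,u,v,z))
big=cv2.resize(im[165:240,285:375],None,fx=6,fy=6,interpolation=cv2.INTER_CUBIC);cv2.imwrite("pics/c1.png",big[:,:,::-1])
E
```

```text
bar ((327.0616455078125, 198.16439819335938), (24.461599349975586, 7.0224690437316895), 69.44395446777344) [ 0.56419592 -0.02536933  0.126     ]
yaw -161.9178445661799 [ 0.5641943  -0.02533109] [0.01461693 0.05201239]
lid (327.137939453125, 199.55172729492188) 15.807531356811523 [ 0.56500954 -0.02583172  0.096     ]
[135 139 145] [154 159 152]
tray ((197.748291015625, 195.0207061767578), (64.60938262939453, 64.02806854248047), 4.763641834259033) [0.5913875  0.27671285 0.012     ]
purple [ 0.68668159 -0.01430762  0.024     ]
yellow [ 0.44165368 -0.02627449  0.024     ]
knob [ 0.58500991 -0.25517317  0.12      ]
```

View pics/c1.png

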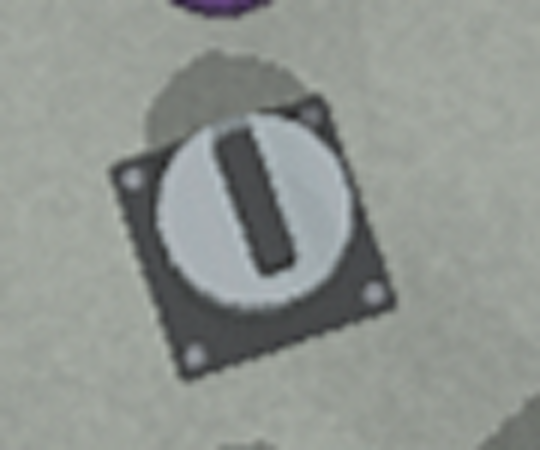

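```bash
python3 -m crank '{"linear":[[0.43,0.73,0],[0.43,0.73,0],[0.43,0.73,0],[0.43,0.73,0],[0.43,0.73,0]],"delta_rot":[[0,0,-0.16],[0,0,-0.16],[0,0,-0.16],[0,0,-0.16],[0,0,-0.16]],"fingers":[1,1,1,1,1]}' 60
python3 -m crank '{"linear":[[0.43,0.73,0],[0.43,0.73,0],[0.43,0.73,0],[0.43,0.73,0],[0.43,0.73,0]],"delta_rot":[[0,0,0],[0,0,0],[0,0,0],[0,0,0],[0,0,0]],"fingers":[1,1,1,1,1]}'
python3 -m crank '{"linear":[[0.4,0.7,0],[0.4,0.7,0],[0.4,0.7,0],[0.4,0.7,0],[0.4,0.7,0]],"delta_rot":[[0,0,0],[0,0,0],[0,0,0],[0,0,0],[0,0,0]],"fingers":[0,0,0,0,0]}'
python3 -c "
from h import *
print(observe()['qpos'])"
```

```text
clock: 0.65
position: [0.3542, -0.3883, 0.2216]
tool_rot: [-3.14, -0.001, 0.323]
force: [-0.3, -0.3, 0.8]
grip_width: 0.0853
finger_force: 0.0
clock: 1.15
position: [0.4612, -0.2056, 0.2216]
tool_rot: [-3.14, -0.001, 0.323]
force: [-0.8, -1.0, -0.2]
grip_width: 0.0853
finger_force: 0.0
clock: 1.65
position: [0.5609, -0.0292, 0.2212]
tool_rot: [-3.139, -0.002, 0.324]
force: [-1.3, -0.8, 0.2]
grip_width: 0.043
finger_force: 0.0
[ 0.10053672  0.42658639 -0.20659023  1.76344831  0.10048628  0.96106087
 -1.39219445]
```

```bash
python3 -m crank '{"linear":[[0.014,0.014,-0.2],[0.014,0.014,-0.28],[0.014,0.014,-0.28],[0.014,0.014,-0.28],[0.014,0.014,-0.28]],"delta_rot":[[0,0,-0.016],[0,0,-0.016],[0,0,-0.016],[0,0,-0.016],[0,0,-0.016]],"fingers":[0,0,0,0,0]}'
python3 - <<'E'
from h import *
f=grab_frame("scene");cv2.imwrite("pics/s1.png",cv2.resize(f["image"][110:240,220:400],None,fx=4,fy=4)[:,:,::-1])
f=grab_frame("top");cv2.imwrite("pics/t1.png",cv2.resize(f["image"][150:250,270:390],None,fx=5,fy=5)[:,:,::-1])
E
```

```text
clock: 2.15
position: [0.5631, -0.0323, 0.1531]
tool_rot: [3.141, -0.002, 0.308]
force: [0.4, 0.1, 0.4]
grip_width: 0.0424
finger_force: 0.0
```

View pics/s1.png

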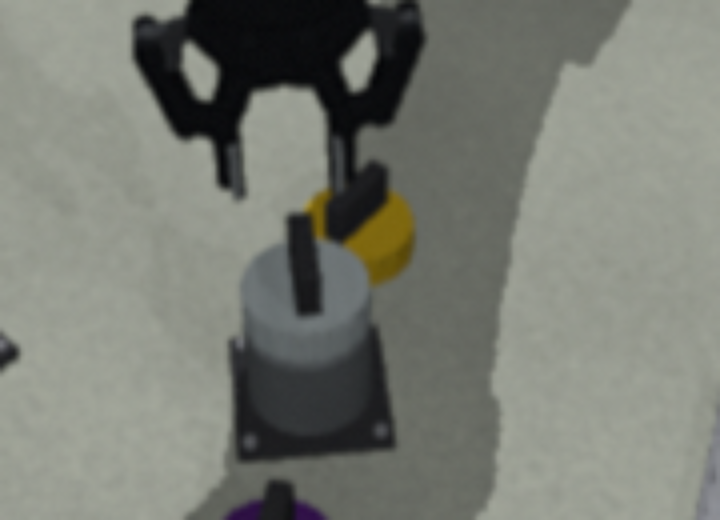

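The fingers straddle the bar: pads at crop (232,190) and (340,190), bar at (300,215). A small +y correction is needed, then I descend.

```bash
python3 -m crank '{"linear":[[0.006,0.027,0],[0.006,0.027,-0.05],[0.006,0.027,-0.1],[0.006,0.027,-0.144],[0.006,0.027,-0.144]],"delta_rot":[[0,0,0],[0,0,0],[0,0,0],[0,0,0],[0,0,0]],"fingers":[0,0,0,0,0]}'
python3 -m crank '{"linear":[[0,0,0],[0,0,0],[0,0,0],[0,0,0],[0,0,0]],"delta_rot":[[0,0,0],[0,0,0],[0,0,0],[0,0,0],[0,0,0]],"fingers":[-0.5,-1,-1,-1,-1]}' 60
```

```text
clock: 2.75
position: [0.5627, -0.0253, 0.1134]
tool_rot: [-3.141, 0.003, 0.309]
force: [-0.1, 0.9, 0.8]
grip_width: 0.043
finger_force: 0.0
clock: 3.25
position: [0.5644, -0.0254, 0.1164]
tool_rot: [3.141, -0.001, 0.308]
force: [-0.7, -1.4, 7.4]
grip_width: 0.0
finger_force: 3.7
```

```bash

python3 - <<'E'
from h import *
print(observe())
f=grab_frame("scene");a=cv2.resize(f["image"][110:240,220:400],None,fx=4,fy=4)
cv2.imwrite("pics/s2.png",a[:,:,::-1])
E
```

```text
{'clock': 3.25, 'qpos': array([ 0.07193654,  0.56518161, -0.18321327,  1.84697636,  0.14550512,
        0.74086416, -1.45332939]), 'qd': array([ 5.58616397e-04, -9.30304585e-04,  6.04458848e-04, -8.92281944e-05,
       -1.01781045e-03,  5.13418316e-05, -2.38826238e-04]), 'joint_efforts': array([-5.90633936e-01, -8.48411465e+01, -1.61696166e+00, -2.73645347e+01,
       -1.88311287e-01, -2.50319391e-01,  1.29875996e-03]), 'position': array([ 0.5643685 , -0.02541521,  0.11638839]), 'tool_rot': array([ 3.14098947e+00, -1.35726909e-03,  3.08317610e-01]), 'force': array([-0.70903622, -1.42827442,  7.38793943]), 'moment': array([-0.25593629,  0.14652171,  0.0154206 ]), 'finger_force': 3.707842306105249, 'grip_width': 9.398282750601485e-06}
```

View pics/s2.png

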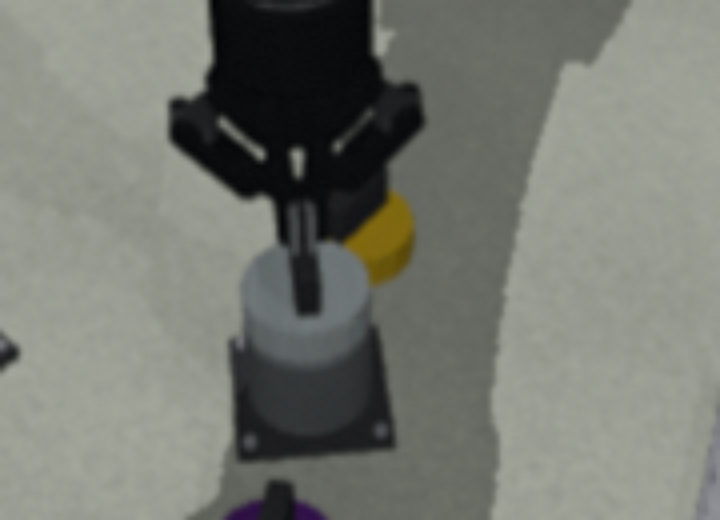

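```bash

python3 - <<'E'
from h import *
f=grab_frame("scene")
print("tips then",ray(f,292.5,158,.141),ray(f,292.5,158,.165))
print("tips now",ray(f,295.5,172,.099),ray(f,295.5,172,.126))
print("bar top centre",ray(f,294.8,171.5,.126)); print("bar top ends",ray(f,294.5,164,.126),ray(f,296.3,180,.126))
print("lid top ctr: ",ray(f,220+305/4,110+287/4,.096))
g=grab_frame("top");b=cv2.resize(g["image"][150:250,270:390],None,fx=5,fy=5)
cv2.imwrite("pics/t2.png",b[:,:,::-1])
E
```

```text
tips then [ 0.54408711 -0.03498008  0.141     ] [ 0.56851491 -0.02793018  0.165     ]
tips now [ 0.54295128 -0.03023955  0.099     ] [ 0.56864593 -0.02304164  0.126     ]
bar top centre [ 0.56752491 -0.0248205   0.126     ]
bar top ends [ 0.54588785 -0.03076504  0.126     ] [ 0.59067688 -0.01599541  0.126     ]
lid top ctr:  [ 0.56827551 -0.02253108  0.096     ]
```

View pics/t2.png

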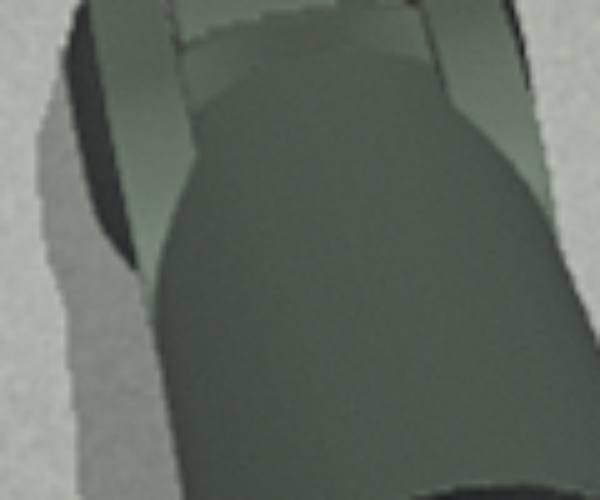

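```bash

python3 - <<'E'
from h import *
print({k:getattr(bot,k) for k in dir(bot) if not k.startswith('_')})
E
```

```text
{'IKError': <class 'workcell.IKError'>, 'finger_overhang': 0.017, 'job_done': <function connect.<locals>.done at 0x7f1147584400>}
```

```bash
python3 -m crank '{"linear":[[0,0,0.06],[0,0,0.16],[0,0,0.16],[0,0,0.16]],"delta_rot":[[0,0,0],[0,0,0],[0,0,0],[0,0,0]],"fingers":[-1,-1,-1,-1]}'
python3 - <<'E'
from h import *
print(observe()['position'],observe()['force'])
f=grab_frame("scene");a=cv2.resize(f["image"][110:240,220:400],None,fx=4,fy=4)
cv2.imwrite("pics/s3.png",a[:,:,::-1])
E
```

```text
clock: 3.8
position: [0.5641, -0.0253, 0.1561]
tool_rot: [3.141, -0.001, 0.309]
force: [0.8, -0.2, -1.1]
grip_width: 0.0003
finger_force: 0.0
[ 0.56410663 -0.02525058  0.15610917] [ 0.75740575 -0.240813   -1.11373707]
```

View pics/s3.png

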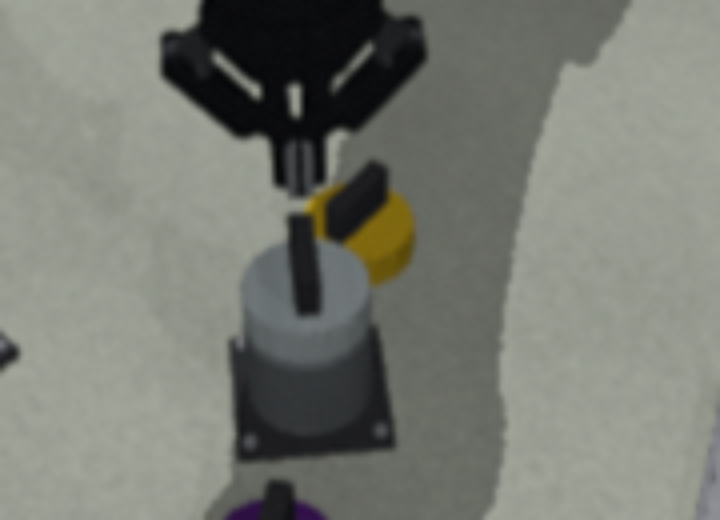

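The shut tips stand about 25 mm higher than the TCP reading implies: crop (300,195) at TCP z 0.156. They closed just above the bar top. I'll open and go about 22 mm lower, guarded by the force reading.

```bash
python3 -m crank '{"linear":[[0,0,0],[0,0,0],[0,0,-0.08],[0,0,-0.16],[0,0,-0.16]],"delta_rot":[[0,0,0],[0,0,0],[0,0,0],[0,0,0],[0,0,0]],"fingers":[0,0,0,0,0]}'
python3 -m crank '{"linear":[[0,0,-0.03],[0,0,-0.05],[0,0,-0.07],[0,0,-0.088],[0,0,-0.088]],"delta_rot":[[0,0,0],[0,0,0],[0,0,0],[0,0,0],[0,0,0]],"fingers":[0,0,0,0,0]}'
python3 - <<'E'
from h import *
f=grab_frame("scene");a=cv2.resize(f["image"][110:240,220:400],None,fx=4,fy=4)
cv2.imwrite("pics/s4.png",a[:,:,::-1])
print(observe()['position'],observe()['force'])
E
```

```text
clock: 4.35
position: [0.5623, -0.0252, 0.1133]
tool_rot: [-3.14, 0.004, 0.309]
force: [-0.4, 0.4, -0.0]
grip_width: 0.0428
finger_force: 0.0
clock: 4.85
position: [0.5636, -0.0252, 0.0932]
tool_rot: [-3.141, 0.001, 0.309]
force: [0.5, -0.7, 0.3]
grip_width: 0.0429
finger_force: 0.0
[ 0.56376969 -0.02521584  0.09348689] [-0.3381636  -0.47178079  0.65251568]
```

View pics/s4.png

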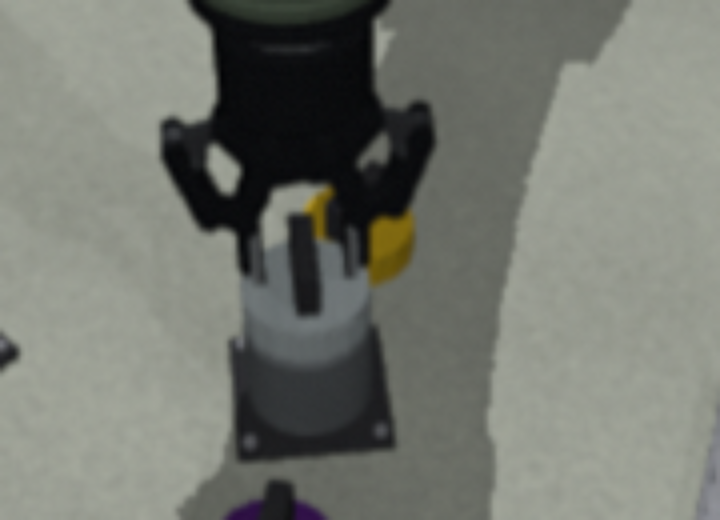

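The fingers now straddle the bar: pads at (258,260) and (350,260), bar between them at (303,260). No contact force, so I close.

```bash
python3 -m crank '{"linear":[[0,0,0],[0,0,0],[0,0,0],[0,0,0],[0,0,0]],"delta_rot":[[0,0,0],[0,0,0],[0,0,0],[0,0,0],[0,0,0]],"fingers":[-1,-1,-1,-1,-1]}' 60
```

```text
clock: 5.4
position: [0.5641, -0.0253, 0.094]
tool_rot: [3.141, -0.001, 0.308]
force: [-1.1, 0.1, 6.6]
grip_width: 0.0127
finger_force: 59.2
```

```bash
python3 -m crank '{"linear":[[0,0,0],[0,0,0],[0,0,0],[0,0,0],[0,0,0]],"delta_rot":[[0,0,0.18],[0,0,0.36],[0,0,0.54],[0,0,0.72],[0,0,0.9]],"fingers":[-1,-1,-1,-1,-1]}'
python3 -m crank '{"linear":[[0,0,0],[0,0,0],[0,0,0],[0,0,0],[0,0,0]],"delta_rot":[[0,0,0.18],[0,0,0.36],[0,0,0.54],[0,0,0.72],[0,0,0.9]],"fingers":[-1,-1,-1,-1,-1]}'
```

```text
clock: 5.9
position: [0.5643, -0.0252, 0.094]
tool_rot: [3.141, -0.001, 0.784]
force: [0.4, -0.8, 4.5]
grip_width: 0.0127
finger_force: 59.1
clock: 6.4
position: [0.5642, -0.0253, 0.094]
tool_rot: [3.141, -0.0, 1.255]
force: [-0.5, -0.5, 3.8]
grip_width: 0.0128
finger_force: 59.1
```

```bash
python3 -m crank '{"linear":[[0,0,0],[0,0,0],[0,0,0],[0,0,0],[0,0,0]],"delta_rot":[[0,0,0.18],[0,0,0.36],[0,0,0.54],[0,0,0.72],[0,0,0.92]],"fingers":[-1,-1,-1,-1,-1]}'
python3 -m crank '{"linear":[[0,0,0],[0,0,0.02],[0,0,0.04],[0,0,0.06],[0,0,0.08]],"delta_rot":[[0,0,0],[0,0,0],[0,0,0],[0,0,0],[0,0,0]],"fingers":[-1,-1,-1,-1,-1]}'
```

```text
clock: 6.9
position: [0.5642, -0.0253, 0.094]
tool_rot: [3.141, 0.0, 1.736]
force: [1.1, -0.8, 4.0]
grip_width: 0.0127
finger_force: 59.2
clock: 7.4
position: [0.5638, -0.0252, 0.1141]
tool_rot: [3.142, 0.0, 1.733]
force: [0.1, 0.1, -1.9]
grip_width: 0.0131
finger_force: 58.4
```

```bash
python3 -m crank '{"linear":[[0,0,0.1],[0,0,0.2],[0,0,0.26],[0,0,0.26]],"delta_rot":[[0,0,0],[0,0,0],[0,0,0],[0,0,0]],"fingers":[-1,-1,-1,-1]}'
python3 -m crank '{"linear":[[0.02,0.12,0],[0.03,0.24,0],[0.04,0.36,0],[0.05,0.48,0],[0.055,0.6,0]],"delta_rot":[[0,0,0],[0,0,0],[0,0,0],[0,0,0],[0,0,0]],"fingers":[-1,-1,-1,-1,-1]}'
python3 -m crank '{"linear":[[0.02,0.12,0],[0.03,0.24,0],[0.04,0.36,0],[0.05,0.48,0],[0.055,0.6,0]],"delta_rot":[[0,0,0],[0,0,0],[0,0,0],[0,0,0],[0,0,0]],"fingers":[-1,-1,-1,-1,-1]}'
python3 - <<'E'
from h import *
f=grab_frame("scene");cv2.imwrite("pics/s5.png",f["image"][:,:,::-1])
print(observe()['position'],observe()['force'])
E
```

```text
clock: 7.8
position: [0.5647, -0.0252, 0.1804]
tool_rot: [3.139, 0.001, 1.732]
force: [-0.2, 0.7, -2.4]
grip_width: 0.013
finger_force: 58.6
clock: 8.3
position: [0.5772, 0.1258, 0.1774]
tool_rot: [-3.14, 0.0, 1.733]
force: [-0.9, -0.9, -2.0]
grip_width: 0.0129
finger_force: 58.6
clock: 8.8
position: [0.591, 0.2756, 0.1772]
tool_rot: [-3.14, 0.001, 1.733]
force: [0.9, 0.1, -1.9]
grip_width: 0.0125
finger_force: 58.6
[0.58968916 0.28160119 0.17736659] [-5.97024859  4.13870851 -3.58693136]
```

View pics/s5.png

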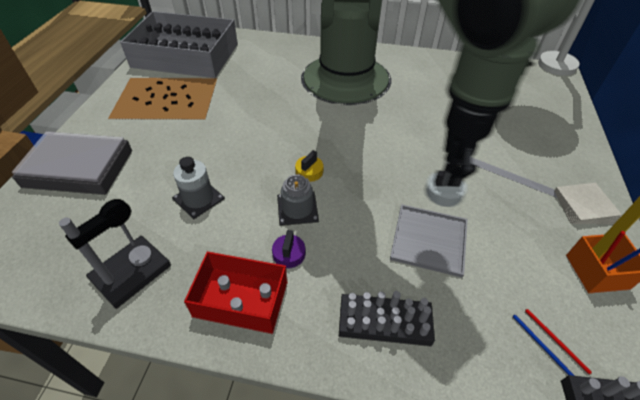

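The canister is open, with its neck showing at (296,185). The lid is held level at (445,190), above the tray, so I lower it.

```bash
python3 -m crank '{"linear":[[0,0,-0.1],[0,0,-0.22],[0,0,-0.34],[0,0,-0.46],[0,0,-0.54]],"delta_rot":[[0,0,0],[0,0,0],[0,0,0],[0,0,0],[0,0,0]],"fingers":[-1,-1,-1,-1,-1]}'
python3 -m crank '{"linear":[[0,0,-0.01],[0,0,-0.02],[0,0,-0.03],[0,0,-0.04],[0,0,-0.04]],"delta_rot":[[0,0,0],[0,0,0],[0,0,0],[0,0,0],[0,0,0]],"fingers":[-1,-1,-1,-1,-1]}'
```

```text
clock: 9.35
position: [0.59, 0.274, 0.0402]
tool_rot: [-3.138, 0.001, 1.733]
force: [0.1, -0.7, -1.6]
grip_width: 0.0128
finger_force: 58.8
clock: 9.85
position: [0.5915, 0.2748, 0.034]
tool_rot: [3.141, -0.0, 1.733]
force: [-0.5, -0.8, -1.8]
grip_width: 0.0127
finger_force: 58.7
```

```bash
python3 -m crank '{"linear":[[0,0,-0.01],[0,0,-0.02],[0,0,-0.026],[0,0,-0.026],[0,0,-0.026]],"delta_rot":[[0,0,0],[0,0,0],[0,0,0],[0,0,0],[0,0,0]],"fingers":[-1,-1,-1,-1,-1]}'
```

```text
clock: 10.35
position: [0.5913, 0.2748, 0.027]
tool_rot: [-3.141, 0.0, 1.733]
force: [-0.3, -0.2, -2.5]
grip_width: 0.0127
finger_force: 58.7
```

Not in contact yet.

```bash
python3 -m crank '{"linear":[[0,0,-0.004],[0,0,-0.004],[0,0,-0.004],[0,0,-0.004]],"delta_rot":[[0,0,0],[0,0,0],[0,0,0],[0,0,0]],"fingers":[-1,-1,-1,-1]}'
python3 -m crank '{"linear":[[0,0,-0.004],[0,0,-0.004],[0,0,-0.004],[0,0,-0.004]],"delta_rot":[[0,0,0],[0,0,0],[0,0,0],[0,0,0]],"fingers":[-1,-1,-1,-1]}'
```

```text
clock: 10.75
position: [0.5913, 0.2748, 0.0261]
tool_rot: [-3.142, 0.0, 1.733]
force: [-0.7, 0.9, -2.6]
grip_width: 0.0132
finger_force: 58.9
clock: 11.15
position: [0.5914, 0.2748, 0.026]
tool_rot: [3.141, 0.0, 1.733]
force: [-5.0, -3.2, 14.1]
grip_width: 0.0131
finger_force: 61.0
```

Contact. Relax by 0.5 mm, open moderately, then rise.

```bash
python3 -m crank '{"linear":[[0,0,0.002],[0,0,0.002],[0,0,0.002],[0,0,0.002],[0,0,0.002]],"delta_rot":[[0,0,0],[0,0,0],[0,0,0],[0,0,0],[0,0,0]],"fingers":[-1,0,0.2,0.2,0.2]}' 20
python3 -m crank '{"linear":[[0,0,0.05],[0,0,0.15],[0,0,0.3],[0,0,0.45],[0,0,0.6]],"delta_rot":[[0,0,0],[0,0,0],[0,0,0],[0,0,0],[0,0,0]],"fingers":[0.2,0.2,0.2,0.2,0.2]}'
python3 -m crank '{"linear":[[-0.2,-0.2,0],[-0.2,-0.4,0],[-0.2,-0.6,0],[-0.2,-0.8,0],[-0.2,-0.8,0]],"delta_rot":[[0,0,0],[0,0,0],[0,0,0],[0,0,0],[0,0,0]],"fingers":[0.2,0.2,0.2,0.2,0.2]}'
python3 - <<'E'
from h import *
f=grab_frame("scene");g=grab_frame("top")
cv2.imwrite("pics/end.png",np.vstack([f["image"][150:300,150:490],g["image"][130:280,140:480]])[:,:,::-1])
E
```

```text
clock: 11.65
position: [0.5913, 0.2748, 0.0255]
tool_rot: [-3.141, -0.0, 1.733]
force: [0.5, 1.0, -0.9]
grip_width: 0.051
finger_force: 0.0
clock: 12.15
position: [0.5911, 0.2748, 0.1781]
tool_rot: [3.141, -0.0, 1.733]
force: [0.4, -0.6, -0.5]
grip_width: 0.0513
finger_force: 0.0
clock: 12.65
position: [0.5412, 0.0693, 0.1764]
tool_rot: [-3.142, 0.003, 1.728]
force: [-0.0, 1.1, -0.7]
grip_width: 0.0514
finger_force: 0.0
```

View pics/end.png

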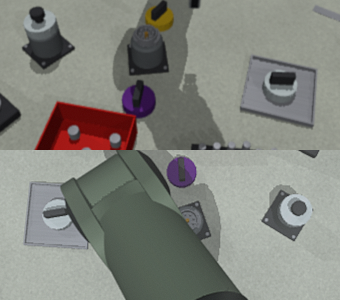

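The lid stands upright in the middle of the tray (upper half, about (281,85)). The knob lid is still on its canister and the arm is clear.

```bash
python3 -c "
from workcell import bot
print(bot.job_done())"
```

```text
the job is handed in; nothing more can be done
None
```

The bar lid was unscrewed, lifted off and set down upright in the tray, the knob lid was left closed, and the job was handed in at about 13 s; the hand-in call returned no verdict.

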